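# Fit the brake disc on the scooter hub

### The arm

A 7-joint arm with a two-finger parallel gripper is mounted at the origin on the work surface. World frame = base frame: x ahead of the robot, y to its left, z up, the work surface at z = 0. Lengths are in m, angles in rad, forces in N, time in s.
With the tool pointing down it reaches from about 0.425 to 0.825 m from the base axis. Payload 3.6 kg.
Tool frame: the origin (TCP) lies midway between the tips of the shut fingers; the grasp point (between the pads) lies 19 mm behind it; z points along the fingers, y is the line along which they close (so a half turn about z gives the same grasp; the last joint's range is limited). The gripper opens to 85 mm and grips with 20 to 120 N. Pads are 22 mm wide; open, the fingers measure 114 mm over their backs; the gripper's body (76 mm by 85 mm) begins 54 mm behind the grasp point. The pads swing forward as they close: fully open they stand 13 mm farther back than shut.
Start: joints at [-1.238, 0.615, -0.013, 1.423, 0.008, 1.103, -0.04], TCP at [0.229, 0.608, 0.231] pointing down, gripper open.
Joint ranges: [-3.12, 3.12], [-0.3, 2.06], [-1.34, 1.32], [0.26, 2.42], [-1.36, 4.5], [0.01, 1.98], [-2.84, 2.84]. Speed limits (rad/s): [2.79, 2.79, 3.14, 3.14, 3.14, 3.14, 3.14].

### API

Orientations are given as [roll, pitch, yaw] about the fixed x, y, z axes, in that order (R = Rz(yaw) Ry(pitch) Rx(roll)).
In Python, from plant import robot gives the robot as it stands.
- The arm moves only by the tool step_arm, never from a script. Its argument "moves" is a list of rows, each a list of 5 numbers: the shift along the tool's x, y, z in m, then the turn about the tool's z in degrees, then the finger opening in m, from 0 to 0.0854. A call has 1 to 5 rows; each row is the pose to reach, as a shift and turn from the pose commanded when the call began, along the tool's axes at that moment; what a row does not reach only later rows make up. A row lasts 1/8 s, in which the tool goes at most 62.5 mm and 10.7 degrees, less where a joint would pass 70% of its speed; a pose out of reach is approached as far as the arm can. A call with a gripper value outside its range is refused whole. The fingers move at their own pace and stop on an object; the grip force is fixed at half the most. Time passes only in rows, so rows that repeat a pose let the fingers close. It gives the time, the measured TCP pose, the force, the opening and the grip force at its end, in the units of the state.
- robot.state(): the state, without advancing time (a new reading comes with each control period).
- robot.capture(name): name is "side" or "top"; returns the picture (420x560x3 uint8, red, green, blue); there is no depth.
- robot.camera_params(name): a dict with "fx", "fy", "cx", "cy" (pixels), "position" and "orientation" of the camera in the world. Camera axes: x right, y down, z forward; pixel columns grow to the right and rows downward; lengths in m; the calibration is good to about 2 mm. A picture is of the moment at which its call begins. camera_params takes no time and is no camera call.
- robot.job_done(): hands the job in; it is judged then, once.
Trained networks look in the newest picture that a camera, given by its name, has taken for a name from the list of things; names that differ only in an ending like _2 or _b are one class to them, and where a whole thing is asked for, a point or a joint stands for the part that bears it (a point fixed in the world has none). Each returns a list of dicts, best first, with "score" (0 to 1); they miss things now and then, are a little off and sometimes report something else, mostly with a low value. They report only what shows in the picture. A call takes as long as a camera call.
- robot.trace(thing, camera): "pixels" (420x560 bool, what is visible of it) and "xy" ([column, row] in pixels, amid what is visible of it).
- robot.spot_point(thing, camera): "xy" ([column, row] in pixels: a listed point, or the origin of a listed thing).
The state is a dict: "time_s": time; "joint_positions": joint angles; "joint_velocities": joint speeds; "effort": joint torques, N m; "ee_pos": TCP position; "tcp_rot": TCP orientation; "contact_force": force on the tool from outside, world axes, zero at the start; "torque": the same for the moment, N m; "opening": finger opening in m; "grip_force": force on a finger pad.
Only numpy, scipy, OpenCV 4.12 (cv2) and the standard library are available. Lean on these libraries where they do the work, as an engineer would, in place of code of your own. Each camera call takes 0.05 s, during which the arm holds its last target. There are 200 camera calls.

### The job

Pick up the brake disc and fit it on the five-stud hub in the vice: turn it gently by feel until all five holes find the studs, then slide it down, keeping hold of it, until it sits flat and fully home on the hub's flange. Don't force it against the stud ends or let it drop onto the hub; let go once it is home, and leave everything else on the bench where it is.

Things in the scene. Friction and masses are not known exactly. Their poses are not given: they have to be found in the camera images.
- disc: scooter brake disc, 0.6 to 0.85 kg, flat on the bench, hat up. Steel band, radius 62 to 95 mm, 4 mm thick; five flat arms, 5 mm thick, join it to a round aluminium hat: outside diameter 64 mm (grip it there from above), inside 56 mm, open below; top 30 mm above the band's underside. Origin: on the axis, at the band's underside. +z out of the hat's top, +x through one hole and along one arm
- disc_face (a point): on the disc's axis, underside of the hat's flat top face, 24 mm above the disc's origin; axes as the disc's. This face comes to rest on the hub flange. The face is 6 mm thick, with a 22 mm centre bore and five 9.2 mm holes, 72 degrees apart, on a circle of 42 mm diameter
- hub_face (a point): centre of the top of the hub's flange (52 mm diameter), 165 mm above the bench, z up. Five studs stand on it, 8 mm in diameter, 20 mm tall (top 3 mm tapered to 6.4 mm), 72 degrees apart on a circle of 42 mm diameter. Their angle is different every time and is NOT given by any pose here (these axes are the vice's): find it by feel, or look
- hub_boss (a point): top centre of the hub's boss, a round spigot 20 mm in diameter that stands 30 mm above the flange, its top 6 mm tapered to 13 mm. The disc's bore finds it first; then the hat face rests on the stud ends, 20 mm above the flange, until the holes line up. The hub is stiff to turn (0.7 N m). More than 60 N on the stud ends bruises them
- vice: blue bench vice bolted to the bench, with the hub upright in its jaws on a stub axle. Origin on the bench under the hub's axis; +x from the handle to the anvil. Jaws 104 mm wide along y, top at 115 mm; it reaches 155 mm to -x (the handle) and 115 mm to +x
- clutch_bell: bystander: open steel clutch drum without a hat, 108 mm in diameter, 34 mm high; origin at the centre of its underside
- spanner: bystander: steel spanner 190 mm long, 8 mm high; origin under its middle, x along it
- socket: bystander: steel socket standing upright, 26 mm in diameter, 40 mm high; origin at its foot
- spray_can: bystander: upright can 65 mm in diameter, 200 mm high; origin at its foot
- caliper: bystander: aluminium brake caliper about 136 x 86 mm, 58 mm high with its nipple; origin under its body
- mallet: bystander: rubber mallet with a wooden handle, 270 mm long along x, head 26 mm thick; origin under its middle
- screwdriver: bystander: screwdriver 210 mm long along x, 26 mm thick; origin under its middle
- tray: bystander: steel tray of nuts 150 x 110 mm, 28 mm high; origin at the centre of its underside

How it is judged:
On the way, in this order (a step that is already met when the one before it is completed fails the run):
1. the disc is lifted clear of the bench (height (world z) of disc above 0.12 m), for 0.1 s.
2. the disc's bore is over the hub's boss (horizontal distance between disc_face and hub_face below 0.005 m and z of disc_face in the frame of hub_face below 0.028 m), for 0.1 s.
At the end, for the whole second after the job is handed in: the disc sits on the hub with its hat face on the flange: face centre within 3 mm of the hub axis and less than 2 mm above the flange, tilted less than 0.04 rad, at rest and released (horizontal distance between disc_face and hub_face below 0.003 m and z of disc_face in the frame of hub_face below 0.002 m and angle between disc's own z axis and vertical below 0.04 rad and linear speed of disc below 0.01 m/s); the robot touches nothing.
It fails at once if the disc is forced onto the stud ends or the boss with more than 60 N (contact force between disc and vice above 60 N and z of disc_face in the frame of hub_face above 0.012 m).
It fails at once if the disc falls or is slammed down on the hub (faster than 0.3 m/s with its bore on the boss) (linear speed of disc above 0.3 m/s and horizontal distance between disc_face and hub_face below 0.005 m and z of disc_face in the frame of hub_face below 0.028 m).
It fails at once if a bystander is moved more than 25 mm (distance of any of clutch_bell, spanner, socket, spray_can, caliper, mallet, screwdriver, tray from where it was at the start of the episode above 0.025 m).
It also fails if it takes over 72 s, if anything falls off the work surface, if the arm or the gripper's body presses on something with over 40 N, if the wrist force passes 120 N, or if a joint passes its speed limit or range.

## Working session

There is one attempt and no reset: what is moved stays moved. The work goes in short steps, Python scripts to look and compute and a tool call to move; the robot and the scene stay as the last step left them, time stands still between calls to the robot, and variables do not carry over. Pictures are saved under pics/ and viewed, at most 10 in all, crops included, and the job is handed in when it is done.

Besides the shell and the picture viewer there is one more tool, called after "Emit:" in YAML: its name, and indented under it one key for each argument. step_arm: Moves the arm, as the interface text tells. Its arguments: {"type":"object","properties":{"moves":{"type":"array","items":{"type":"array","items":{"type":"number"}}}},"required":["moves"]}

```bash
mkdir -p pics; ls
cat > h.py <<'E'
import numpy as np, cv2
from scipy.spatial.transform import Rotation as R
from plant import robot
def rot(o):
    o=np.array(o,float)
    return R.from_euler('xyz',o).as_matrix() if o.shape==(3,) else (o if o.shape==(3,3) else R.from_quat(o).as_matrix())
def ray(px,cam,z):
    p=robot.camera_params(cam); d=rot(p['orientation'])@np.array([(px[0]-p['cx'])/p['fx'],(px[1]-p['cy'])/p['fy'],1.])
    c=np.array(p['position']); return c+d*(z-c[2])/d[2]
def proj(P,cam):
    p=robot.camera_params(cam); q=rot(p['orientation']).T@(np.array(P)-p['position'])
    return q[0]/q[2]*p['fx']+p['cx'],q[1]/q[2]*p['fy']+p['cy']
def snap(cam,name):
    im=robot.capture(cam); cv2.imwrite(f'pics/{name}.png',im[:,:,::-1]); return im
E
python3 - <<'E'
from h import *
np.set_printoptions(precision=4,suppress=True)
a=snap('top','top0'); b=snap('side','side0')
cv2.imwrite('pics/ts0.png',np.vstack([a,b])[:,:,::-1][::1])
for c in('top','side'): print(robot.camera_params(c))
s=robot.state(); print(s)
for n,z in [('disc',0),('disc_face',.024),('hub_face',.165),('hub_boss',.195),('vice',0),('clutch_bell',0),('spray_can',0)]:
  for c in('top','side'):
    for r in robot.spot_point(n,c)[:2]: print(n,c,np.round(r['xy'],1),round(r['score'],2),ray(r['xy'],c,z))
E
```

```text
pics
{'fx': 381.975258050903, 'fy': 381.975258050903, 'cx': 278.9512812779576, 'cy': 205.22929218628016, 'position': array([ 0.5041, -0.0045,  1.2742]), 'orientation': array([-3.0575,  0.0016, -1.5815])}
{'fx': 474.3741533894286, 'fy': 474.3741533894286, 'cx': 274.8863930103114, 'cy': 214.00467167474974, 'position': array([ 0.4282, -1.2996,  0.9229]), 'orientation': array([-2.115 , -0.0212, -0.1004])}
{'time_s': 0.1, 'joint_positions': array([-1.2375,  0.6158, -0.0126,  1.4247,  0.0081,  1.1034, -0.0404]), 'joint_velocities': array([ 0.0013, -0.0026,  0.0009, -0.0059,  0.0002,  0.0004,  0.0007]), 'effort': array([  0.0004, -47.0383,   0.2601, -17.1572,   0.0101,   0.0059,
         0.    ]), 'ee_pos': array([0.2286, 0.6078, 0.2303]), 'tcp_rot': array([-3.1393,  0.    ,  2.7819]), 'contact_force': array([ 0.313 , -1.4835, -0.4729]), 'torque': array([ 0.0282, -0.0138,  0.0201]), 'grip_force': 0.0, 'opening': 0.08535689445151486}
disc top [204.1 229.4] 0.9 [0.5334 0.2466 0.    ]
disc side [255.4 212. ] 0.94 [0.5285 0.2354 0.    ]
disc_face top [205.9 230.6] 0.89 [0.5289 0.236  0.024 ]
disc_face side [255.7 206.6] 0.96 [0.5296 0.2347 0.024 ]
hub_face top [374.2 240.5] 0.87 [ 0.4923 -0.2779  0.165 ]
hub_face top [139.6 198.7] 0.16 [0.6211 0.403  0.165 ]
hub_face side [257.8 258.9] 0.6 [ 0.5011 -0.282   0.165 ]
hub_boss top [372.4 237.9] 0.67 [ 0.5    -0.2657  0.195 ]
hub_boss side [255.7 247.8] 0.9 [ 0.4961 -0.2729  0.195 ]
vice top [361.5 239.1] 0.97 [ 0.4956 -0.2765  0.    ]
vice side [253. 305.] 0.61 [ 0.488  -0.2782  0.    ]
clutch_bell top [271.5 162.3] 0.59 [0.7574 0.0201 0.    ]
clutch_bell side [328.1 243.6] 0.71 [0.7627 0.0095 0.    ]
spray_can top [344.  163.4] 0.65 [ 0.7509 -0.2248  0.    ]
spray_can side [341.5 286.1] 0.92 [ 0.7592 -0.2152  0.    ]
spray_can side [278.1 181.7] 0.6 [0.6406 0.4781 0.    ]
```

View pics/top0.png

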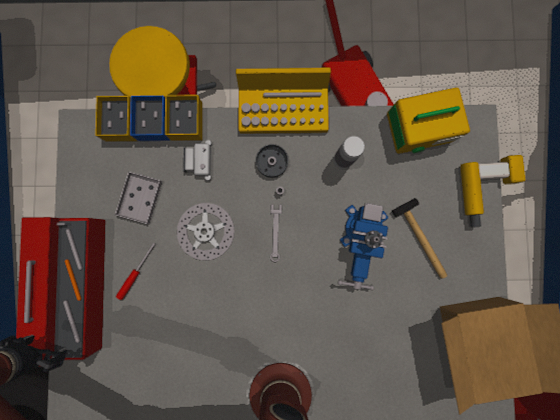

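View pics/side0.png

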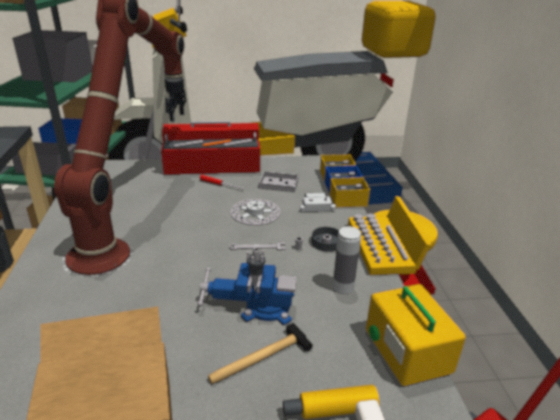

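Run:
```python
import cv2,numpy as np
t=cv2.imread('pics/top0.png');s=cv2.imread('pics/side0.png')
def c(i,x,y,r,n=390): return cv2.resize(i[y-r:y+r,x-r:x+r],(n,n),interpolation=cv2.INTER_CUBIC)
cv2.imwrite('pics/crop0.png',np.vstack([np.hstack([c(t,206,230,35,300),c(t,374,239,20,300)]),np.hstack([c(s,256,206,45,300),c(s,256,255,25,300)])]))
```

```text
(no output)
```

View pics/crop0.png

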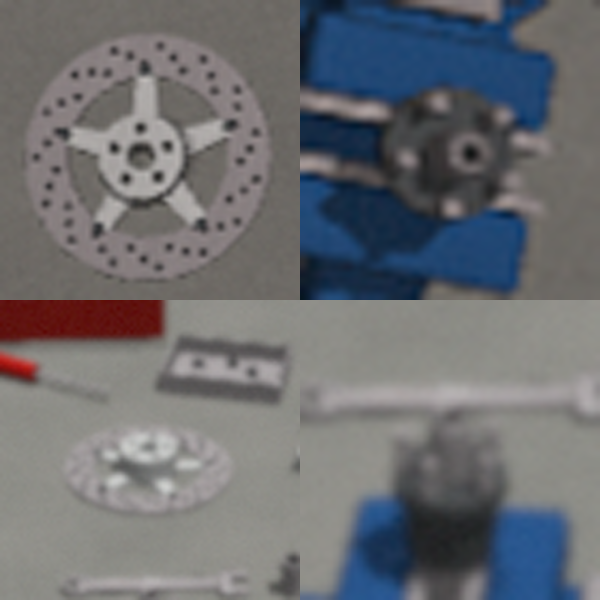

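```bash
cat > m.py <<'E'
from h import *
from scipy.optimize import least_squares
def fit(pts,z,r,cam='top'):
    W=np.array([ray(p,cam,z)[:2] for p in pts])
    f=lambda q:(np.array([[q[0]+r*np.cos(q[2]+k),q[1]+r*np.sin(q[2]+k)] for k in np.arange(5)*2*np.pi/5])[perm]-W).ravel()
    best=None
    a0=W-W.mean(0); base=np.arctan2(a0[0,1],a0[0,0])
    k=np.round((np.arctan2(a0[:,1],a0[:,0])-base)/(2*np.pi/5)).astype(int)%5; perm=k
    s=least_squares(f,[*W.mean(0),base]); return s.x[:2],np.degrees(s.x[2])%72,np.abs(s.fun).max(),k
E
python3 - <<'E'
from m import *
np.set_printoptions(precision=4,suppress=True)
H=np.array([(140,128),(113,148),(126,178),(158,178),(171,146)])/ (300/70)+[171-.5,195-.5]
A=np.array([(145,72),(65,133),(98,230),(201,226),(231,125)])/ (300/70)+[171-.5,195-.5]
S=np.array([(141,101),(205,115),(215,185),(153,208),(108,158)])/7.5+[354-.5,219-.5]
print('holes',fit(H,.03,.021)); print('arms tips',fit(A,.005,.068)); print('studs',fit(S,.185,.021))
print('boss',ray(np.array([168,152])/7.5+[353.5,218.5],'top',.195))
im=cv2.imread('pics/top0.png')[:,:,::-1]
robot.capture('top')
for n in('disc','vice'):
  r=robot.trace(n,'top')[0]; m=r['pixels']; print(n,r['score'],m.sum())
  if n=='disc':
    c=max(cv2.findContours(m.astype('uint8'),0,1)[0],key=len); e=cv2.fitEllipse(cv2.convexHull(c)); print(e,ray(e[0],'top',.003))
robot.capture('side')
r=robot.trace('disc','side')[0]; c=max(cv2.findContours(r['pixels'].astype('uint8'),0,1)[0],key=len)
W=np.array([ray(p,'side',.003)[:2] for p in cv2.convexHull(c)[:,0]])
s=least_squares(lambda q:np.hypot(*(W-q[:2]).T)-q[2],[.53,.235,.095],loss='soft_l1',f_scale=.001); print('side',s.x)
E
```

```text
holes (array([0.5282, 0.2425]), np.float64(1.4081502581655783), np.float64(0.002472075234505905), array([0, 1, 2, 3, 4]))
arms tips (array([0.5275, 0.2425]), np.float64(1.8744539501240798), np.float64(0.002002280216325869), array([0, 1, 2, 3, 4]))
studs (array([ 0.4969, -0.2766]), np.float64(22.429609140524523), np.float64(0.0011298764164050512), array([0, 4, 3, 2, 1]))
boss [ 0.4974 -0.2754  0.195 ]
disc 0.83 2063
((204.81845092773438, 231.35447692871094), (56.928340911865234, 57.470924377441406), 35.48561477661133) [0.5268 0.2436 0.003 ]
vice 0.9 2582
side [0.5252 0.2334 0.0954]
```

```bash
cat >> h.py <<'E'
def plan(x=None,y=None,z=None,yaw=None):
    s=robot.state(); p=np.array(s['ee_pos']); T=rot(s['tcp_rot']); g=np.array([p[i] if v is None else v for i,v in enumerate((x,y,z))])
    d=T.T@(g-p); cy=np.degrees(s['tcp_rot'][2]); t=0 if yaw is None else -((yaw-cy+180)%360-180)
    print('t',s['time_s'],'pos',np.round(p,4),'rpy',np.round(np.degrees(s['tcp_rot']),2),'F',np.round(s['contact_force'],2),'M',np.round(s['torque'],3),'op',round(s['opening'],4),'grip',s['grip_force'],'j7',round(s['joint_positions'][6],2)); print('shift mm',np.round(1000*d,1),'turn',round(t,2))
E
python3 -c "
from h import *
plan(.5272,.2428,.2,180)"
```

```text
t 1.05 pos [0.2288 0.6084 0.2313] rpy [-179.99   -0.    159.39] F [-0.06  0.13  0.63] M [-0.018 -0.041  0.092] op 0.085 grip 0.0 j7 -0.04
shift mm [-408.  -237.1   31.3] turn -20.61
```

Emit:
step_arm:
  moves:
    - [-0.05,-0.029,0,-5,0.085]
    - [-0.1,-0.058,0,-10,0.085]
    - [-0.15,-0.087,0,-15,0.085]
    - [-0.2,-0.116,0,-20.6,0.085]
    - [-0.25,-0.145,0,-20.6,0.085]

```text
time_s: 1.68
ee_pos: [0.413, 0.3832, 0.2316]
tcp_rot: [3.141, 0.001, -3.141]
contact_force: [0.1, 0.3, 0.3]
opening: 0.0849
grip_force: 0.0
```

```bash
python3 -c "
from h import *
plan(.5272,.2428,.12,180)"
```

```text
t 1.675 pos [0.413  0.3832 0.2316] rpy [ 1.7996e+02  3.0000e-02 -1.7998e+02] F [0.1  0.29 0.27] M [ 0.027 -0.02  -0.014] op 0.0849 grip 0.0 j7 0.73
shift mm [-114.1 -140.5  111.6] turn 0.02
```

Emit:
step_arm:
  moves:
    - [-0.038,-0.047,0.02,0,0.085]
    - [-0.076,-0.094,0.045,0,0.085]
    - [-0.114,-0.14,0.07,0,0.085]
    - [-0.114,-0.14,0.112,0,0.085]
    - [-0.114,-0.14,0.112,0,0.085]

```text
time_s: 2.3
ee_pos: [0.5239, 0.2424, 0.1164]
tcp_rot: [-3.138, -0.007, 3.139]
contact_force: [-0.2, 0.3, -0.1]
opening: 0.0848
grip_force: 0.0
```

```bash
python3 -c "
from h import *
plan(.5272,.2428,.045,180)
snap('side','side1'); im=cv2.imread('pics/side1.png')[130:280,150:350]; cv2.imwrite('pics/s1.png',cv2.resize(im,(800,600),interpolation=2))
r=robot.spot_point('disc_face','side')[:1]; print(r, proj([.5272,.2428,.024],'side'))"
```

```text
t 2.3 pos [0.5239 0.2424 0.1164] rpy [-179.78   -0.41  179.86] F [-0.18  0.33 -0.07] M [0.035 0.052 0.015] op 0.0848 grip 0.0 j7 1.03
shift mm [-3.8  0.7 71.4] turn -0.14
[{'xy': [255.9, 204.0], 'score': 0.65}] (np.float64(254.9342251840308), np.float64(205.53006069490618))
```

View pics/s1.png

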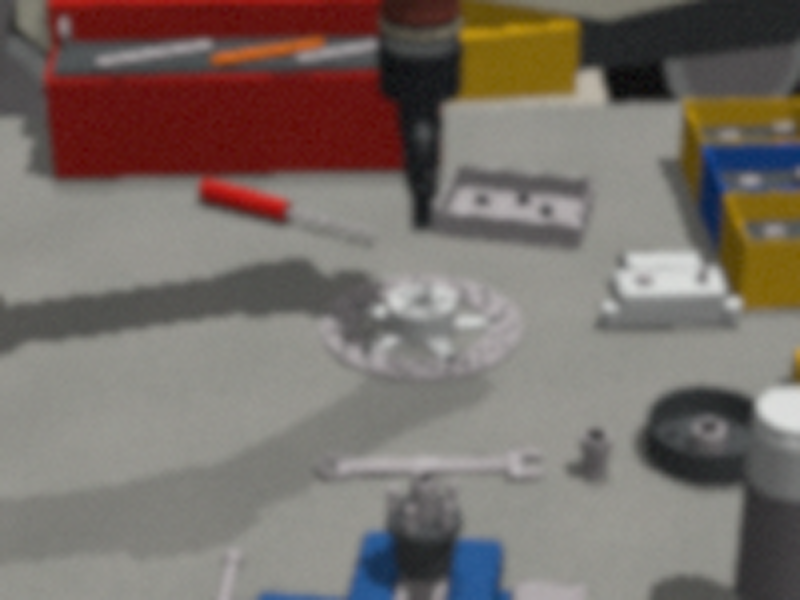

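Emit:
step_arm:
  moves:
    - [0,0,0.04,0,0.085]
    - [0,0,0.08,0,0.085]
    - [0,0,0.095,0,0.085]
    - [0,0,0.107,0,0.085]
    - [0,0,0.107,0,0.085]

```text
time_s: 3.02
ee_pos: [0.5261, 0.2452, 0.0129]
tcp_rot: [3.141, 0.001, -3.141]
contact_force: [0.3, 0.1, 0.6]
opening: 0.0848
grip_force: 0.0
```

Emit:
step_arm:
  moves:
    - [0,0,0,0,0.06]
    - [0,0,0,0,0.06]
    - [0,0,0,0,0.06]
    - [0,0,0,0,0.06]
    - [0,0,0,0,0.06]

```text
time_s: 3.65
ee_pos: [0.5265, 0.2438, 0.0143]
tcp_rot: [-3.141, 0.002, 3.141]
contact_force: [-1.0, -2.3, 6.4]
opening: 0.0609
grip_force: 61.9
```

```bash
python3 -c "
from h import *
plan(.5272,.2428,.0,180)"
```

```text
t 3.65 pos [0.5265 0.2438 0.0143] rpy [-1.7996e+02  1.0000e-01  1.7996e+02] F [-0.97 -2.26  6.37] M [-0.513  0.359  0.047] op 0.0609 grip 61.924254703335464 j7 1.02
shift mm [-0.6 -1.  14.3] turn -0.04
```

Emit:
step_arm:
  moves:
    - [0,0,0,0,0.085]
    - [0,0,0,0,0.085]
    - [0,0,0,10,0.085]
    - [0,0,0,20,0.085]
    - [0,0,0,30,0.085]

```text
time_s: 4.28
ee_pos: [0.5258, 0.2449, 0.0123]
tcp_rot: [3.141, -0.0, 2.612]
contact_force: [-0.4, 0.2, -0.0]
opening: 0.0849
grip_force: 0.0
```

Emit:
step_arm:
  moves:
    - [0,0,0,10,0.085]
    - [0,0,0,20,0.085]
    - [0,0,0,30,0.085]
    - [0,0,0,40,0.085]
    - [0,0,0,50,0.085]

```text
time_s: 4.9
ee_pos: [0.5257, 0.2451, 0.0123]
tcp_rot: [3.141, -0.001, 1.74]
contact_force: [-0.4, -0.7, -0.8]
opening: 0.0851
grip_force: 0.0
```

Emit:
step_arm:
  moves:
    - [0,0,0,10,0.085]
    - [0,0,0,10,0.085]

```text
time_s: 5.15
ee_pos: [0.5255, 0.2452, 0.0121]
tcp_rot: [-3.141, 0.0, 1.573]
contact_force: [-0.2, -0.5, -0.0]
opening: 0.085
grip_force: 0.0
```

```bash
python3 -c "
from h import *
plan(.5272,.2428,.0,90)
a=snap('top','top1')
r=robot.spot_point('disc','top')[:1]; print(r)"
```

```text
t 5.15 pos [0.5255 0.2452 0.0121] rpy [-1.7999e+02  1.0000e-02  9.0150e+01] F [-0.2  -0.46 -0.02] M [-0.001 -0.005 -0.016] op 0.085 grip 0.0 j7 -0.04
shift mm [-2.4  1.7 12.1] turn 0.15
[{'xy': [205.6, 232.4], 'score': 0.82}]
```

Emit:
step_arm:
  moves:
    - [-0.0014,0,0.007,0,0.085]
    - [-0.0014,0,0.007,0,0.05]
    - [-0.0014,0,0.007,0,0.05]
    - [-0.0014,0,0.007,0,0.05]
    - [-0.0014,0,0.007,0,0.05]

```text
time_s: 5.88
ee_pos: [0.5263, 0.2428, 0.0056]
tcp_rot: [3.141, 0.0, 1.57]
contact_force: [-0.5, -0.9, 2.7]
opening: 0.0615
grip_force: 66.1
```

Emit:
step_arm:
  moves:
    - [0,0,0,0,0.05]
    - [0,0,0,0,0.05]

```text
time_s: 6.12
ee_pos: [0.5263, 0.2428, 0.0057]
tcp_rot: [3.141, 0.0, 1.57]
contact_force: [0.1, -1.1, 4.5]
opening: 0.0619
grip_force: 66.2
```

```bash
python3 -c "
from h import *
plan(.5272,.2428,.2,90)"
```

```text
t 6.125 pos [0.5263 0.2428 0.0057] rpy [1.7994e+02 2.0000e-02 8.9970e+01] F [ 0.14 -1.06  4.54] M [-0.411 -0.286 -0.07 ] op 0.0619 grip 66.23515303479508 j7 -0.03
shift mm [-1.000e-01  1.100e+00 -1.943e+02] turn -0.03
```

Emit:
step_arm:
  moves:
    - [0,0,-0.015,0,0.05]
    - [0,0,-0.045,0,0.05]
    - [0,0,-0.085,0,0.05]
    - [0,0,-0.125,0,0.05]
    - [0,0,-0.165,0,0.05]

```text
time_s: 6.75
ee_pos: [0.5232, 0.2437, 0.1702]
tcp_rot: [-3.136, 0.001, 1.572]
contact_force: [1.0, 0.2, -7.4]
opening: 0.0614
grip_force: 68.4
```

Emit:
step_arm:
  moves:
    - [0,0,-0.04,0,0.05]
    - [0,0,-0.07,0,0.05]
    - [0,0,-0.08,0,0.05]
    - [0,0,-0.08,0,0.05]
    - [0,0,-0.08,0,0.05]

```text
time_s: 7.38
ee_pos: [0.5241, 0.2431, 0.2481]
tcp_rot: [-3.137, 0.002, 1.571]
contact_force: [0.2, -0.6, -8.1]
opening: 0.0615
grip_force: 68.4
```

```bash
python3 -c "
from h import *
plan(.497,-.2765,.25,90)"
```

```text
t 7.375 pos [0.5241 0.2431 0.2481] rpy [-1.7973e+02  1.0000e-01  9.0000e+01] F [ 0.19 -0.61 -8.05] M [-0.034  0.033 -0.024] op 0.0615 grip 68.4416912868619 j7 -0.19
shift mm [-519.6  -27.2   -0.8] turn 0.0
```

Emit:
step_arm:
  moves:
    - [-0.03,-0.002,0,-2,0.05]
    - [-0.08,-0.004,0,-4,0.05]
    - [-0.13,-0.007,0,-7,0.05]
    - [-0.18,-0.01,0,-10,0.05]
    - [-0.23,-0.013,0,-10,0.05]

```text
time_s: 8.0
ee_pos: [0.5116, 0.0117, 0.249]
tcp_rot: [-3.139, -0.0, 1.745]
contact_force: [1.2, -0.4, -6.6]
opening: 0.0613
grip_force: 68.4
```

```bash
python3 -c "
from h import *
plan(.497,-.2765,.25,110.7)"
```

```text
t 8.0 pos [0.5116 0.0117 0.249 ] rpy [-1.7985e+02 -1.0000e-02  1.0000e+02] F [ 1.16 -0.43 -6.63] M [-0.097 -0.168  0.007] op 0.0613 grip 68.42636546585709 j7 0.36
shift mm [-281.3  -64.5   -0.9] turn -10.7
```

Emit:
step_arm:
  moves:
    - [-0.05,-0.0115,0,-2,0.05]
    - [-0.1,-0.023,0,-4,0.05]
    - [-0.15,-0.034,0,-6,0.05]
    - [-0.2,-0.046,0,-8,0.05]
    - [-0.24,-0.055,0,-10.7,0.05]

```text
time_s: 8.62
ee_pos: [0.4987, -0.235, 0.2489]
tcp_rot: [-3.139, -0.001, 1.931]
contact_force: [0.8, 1.1, -6.5]
opening: 0.0614
grip_force: 68.4
```

Emit:
step_arm:
  moves:
    - [-0.03,0,0,0,0.05]
    - [-0.041,-0.002,0,0,0.05]
    - [-0.041,-0.002,0,0,0.05]
    - [-0.041,-0.002,0,0,0.05]

```text
time_s: 9.12
ee_pos: [0.5127, -0.2695, 0.2496]
tcp_rot: [-3.141, -0.003, 1.934]
contact_force: [0.2, -0.1, -7.2]
opening: 0.0615
grip_force: 68.4
```

Run:
```python
from m import *
plan(.497,-.2765,.23,110.7)
t=snap('top','top2');
z=.2501-.0057
m=robot.trace('disc','top')[0]['pixels']; c=max(cv2.findContours(m.astype('uint8'),0,1)[0],key=len)
W=np.array([ray(p,'top',z)[:2] for p in cv2.convexHull(c)[:,0]])
print(least_squares(lambda q:np.hypot(*(W-q[:2]).T)-q[2],[.5,-.27,.095],loss='soft_l1',f_scale=.001).x)
s=snap('side','side2')
print([robot.spot_point(n,'side')[:1] for n in('disc','hub_boss')])
def cr(i,x,y,r): return cv2.resize(i[max(y-r,0):y+r,x-r:x+r],(400,400),interpolation=2)
x,y=map(int,proj([.497,-.2765,.244],'top')); print(x,y)
cv2.imwrite('pics/c2.png',np.hstack([cr(t,x,y,45),cr(s,256,235,50)])[:,:,::-1])
```

```text
t 9.125 pos [ 0.5127 -0.2695  0.2496] rpy [-1.7997e+02 -1.7000e-01  1.1081e+02] F [ 0.19 -0.1  -7.23] M [ 0.046 -0.064 -0.003] op 0.0615 grip 68.42478190781549 j7 1.06
shift mm [ -1.  -17.1  19.6] turn 0.11
[ 0.51376034 -0.2672013   0.09429085]
[[{'xy': [265.1, 235.9], 'score': 0.96}], [{'xy': [258.0, 248.2], 'score': 0.57}]]
380 238
```

View pics/c2.png

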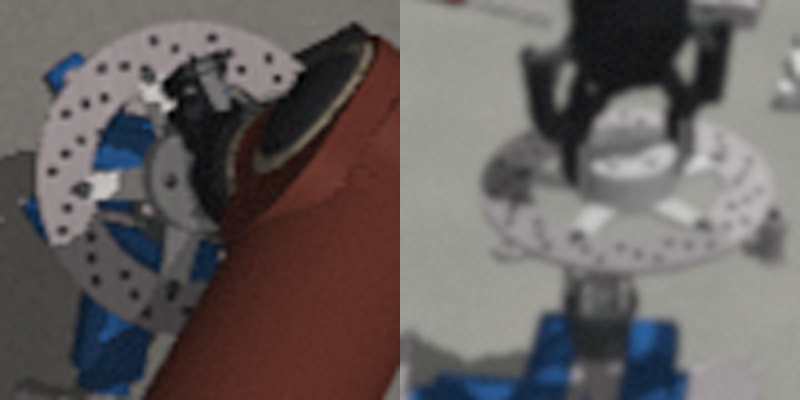

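Run:
```python
from m import *
x,y=380,238
P=[(78,188),(148,75),(172,293)]
W=np.array([ray([a/ (400/90)+x-45-.5,b/(400/90)+y-45-.5],'top',.2494)[:2] for a,b in P])
for c in([.5138,-.2672],[.5127,-.2695]):
  d=W-c; print(np.round(np.hypot(*d.T),4),np.degrees(np.arctan2(d[:,1],d[:,0]))%72)
plan(.496,-.2788,.205,110.7)
print(robot.state()['torque'],robot.state()['contact_force'])
```

```text
[0.069  0.0676 0.0695] [21.98283184 21.4256231  24.14822525]
[0.0712 0.0695 0.069 ] [20.97171666 22.86047346 22.08989315]
t 9.375 pos [ 0.5129 -0.2708  0.2504] rpy [ 1.7999e+02 -2.0000e-02  1.1077e+02] F [-0.2   0.31 -7.12] M [-0.065 -0.07  -0.054] op 0.0616 grip 68.42699149623513 j7 1.06
shift mm [ -1.5 -18.7  45.4] turn 0.07
[-0.06481796 -0.07008173 -0.05424113] [-0.20001779  0.31425651 -7.12455191]
```

Emit:
step_arm:
  moves:
    - [0,-0.0177,0,0,0.05]
    - [0,-0.0177,0.02,0,0.05]
    - [0,-0.0177,0.04,0,0.05]
    - [0,-0.0177,0.06,0,0.05]
    - [0,-0.0177,0.06,0,0.05]

```text
time_s: 10.0
ee_pos: [0.4938, -0.2777, 0.1891]
tcp_rot: [-3.138, -0.004, 1.931]
contact_force: [-0.9, 0.2, -7.2]
opening: 0.0614
grip_force: 68.4
```

Emit:
step_arm:
  moves:
    - [0,0,0,0,0.05]
    - [0,0,0,0,0.05]

```text
time_s: 10.25
ee_pos: [0.4966, -0.2787, 0.1916]
tcp_rot: [3.14, 0.002, 1.932]
contact_force: [-0.4, -0.3, -7.6]
opening: 0.0616
grip_force: 68.5
```

Run:
```python
from m import *
t=snap('top','top3');
plan(.4965,-.2775,.18,110.7)
z=robot.state()['ee_pos'][2]-.0057
m=robot.trace('disc','top')[0]['pixels']; c=max(cv2.findContours(m.astype('uint8'),0,1)[0],key=len)
W=np.array([ray(p,'top',z+.002)[:2] for p in cv2.convexHull(c)[:,0]])
print(least_squares(lambda q:np.hypot(*(W-q[:2]).T)-q[2],[.5,-.27,.095],loss='soft_l1',f_scale=.001).x)
print(least_squares(lambda q:np.hypot(*(W-q[:2]).T)-.095,[.5,-.27],loss='soft_l1',f_scale=.001).x)
s=snap('side','side3')
def cr(i,x,y,r): return cv2.resize(i[max(y-r,0):y+r,x-r:x+r],(400,400),interpolation=2)
x,y=map(int,proj([.497,-.2765,.2],'side'))
cv2.imwrite('pics/c3.png',np.hstack([cr(t,378,238,45),cr(s,x,y,40)])[:,:,::-1])
```

```text
t 10.3 pos [ 0.4965 -0.2785  0.1914] rpy [1.7993e+02 9.0000e-02 1.1068e+02] F [ 0.05 -0.15 -6.67] M [-0.024  0.005  0.082] op 0.0615 grip 68.48948142724112 j7 1.12
shift mm [ 1.   0.3 11.4] turn -0.02
[ 0.49807085 -0.276893    0.09548893]
[ 0.49829918 -0.2764446 ]
```

View pics/c3.png

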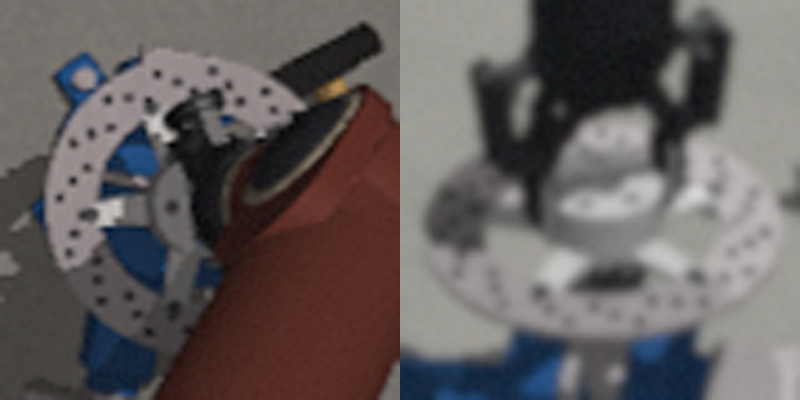

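Emit:
step_arm:
  moves:
    - [0,-0.001,0.005,0,0.05]
    - [0,-0.001,0.01,0,0.05]
    - [0,-0.001,0.013,0,0.05]
    - [0,-0.001,0.015,0,0.05]
    - [0,-0.001,0.015,0,0.05]

```text
time_s: 11.02
ee_pos: [0.4952, -0.2783, 0.1751]
tcp_rot: [-3.141, -0.0, 1.932]
contact_force: [0.8, 0.2, -7.3]
opening: 0.0613
grip_force: 68.5
```

Emit:
step_arm:
  moves:
    - [0,0,0.001,0,0.05]
    - [0,0,0.002,0,0.05]
    - [0,0,0.002,0,0.05]

```text
time_s: 11.4
ee_pos: [0.4952, -0.2783, 0.1733]
tcp_rot: [-3.141, -0.0, 1.932]
contact_force: [0.6, 0.1, -6.9]
opening: 0.0619
grip_force: 68.5
```

Emit:
step_arm:
  moves:
    - [0,0,0.001,0,0.05]
    - [0,0,0.002,0,0.05]
    - [0,0,0.002,0,0.05]

```text
time_s: 11.78
ee_pos: [0.4953, -0.2782, 0.1713]
tcp_rot: [-3.142, -0.0, 1.932]
contact_force: [1.2, 0.9, -7.0]
opening: 0.0619
grip_force: 68.5
```

Emit:
step_arm:
  moves:
    - [0,0,0.001,0,0.05]
    - [0,0,0.002,0,0.05]
    - [0,0,0.002,0,0.05]

```text
time_s: 12.15
ee_pos: [0.4953, -0.2777, 0.1691]
tcp_rot: [3.142, -0.001, 1.932]
contact_force: [0.4, 1.9, -5.6]
opening: 0.0616
grip_force: 68.6
```

Emit:
step_arm:
  moves:
    - [0.001,0,0,0,0.05]
    - [0.001,0,0.001,0,0.05]
    - [0.001,0,0.002,0,0.05]
    - [0.001,0,0.002,0,0.05]

```text
time_s: 12.65
ee_pos: [0.4949, -0.2775, 0.1671]
tcp_rot: [-3.141, 0.0, 1.932]
contact_force: [0.4, 0.1, -6.8]
opening: 0.062
grip_force: 68.5
```

Emit:
step_arm:
  moves:
    - [0,0,0.001,0,0.05]
    - [0,0,0.002,0,0.05]
    - [0,0,0.002,0,0.05]

```text
time_s: 13.02
ee_pos: [0.4949, -0.2774, 0.1652]
tcp_rot: [-3.141, -0.0, 1.932]
contact_force: [-0.3, 0.6, -6.6]
opening: 0.0614
grip_force: 68.5
```

Emit:
step_arm:
  moves:
    - [0,0,0.001,0,0.05]
    - [0,0,0.0015,0,0.05]
    - [0,0,0.0015,0,0.05]

```text
time_s: 13.4
ee_pos: [0.4949, -0.2773, 0.1638]
tcp_rot: [-3.142, -0.0, 1.932]
contact_force: [0.5, 0.4, -5.8]
opening: 0.0614
grip_force: 68.5
```

Emit:
step_arm:
  moves:
    - [0,0,0.001,0,0.05]
    - [0,0,0.0015,0,0.05]
    - [0,0,0.0015,0,0.05]

```text
time_s: 13.78
ee_pos: [0.4951, -0.2771, 0.1622]
tcp_rot: [3.141, -0.0, 1.932]
contact_force: [1.3, 2.3, -6.3]
opening: 0.0614
grip_force: 68.6
```

```bash
python3 -c "
from h import *
plan()"
```

```text
t 13.775 pos [ 0.4951 -0.2771  0.1622] rpy [ 1.7999e+02 -2.0000e-02  1.1071e+02] F [ 1.27  2.28 -6.27] M [ 0.371 -0.124  0.062] op 0.0614 grip 68.59183260239661 j7 1.14
shift mm [0. 0. 0.] turn 0
```

Emit:
step_arm:
  moves:
    - [0.0006,0.0004,0,0,0.05]
    - [0.0006,0.0004,0.001,0,0.05]
    - [0.0006,0.0004,0.002,0,0.05]
    - [0.0006,0.0004,0.002,0,0.05]

```text
time_s: 14.28
ee_pos: [0.495, -0.2769, 0.1602]
tcp_rot: [-3.141, 0.0, 1.932]
contact_force: [0.7, 0.4, -6.4]
opening: 0.0618
grip_force: 68.5
```

Emit:
step_arm:
  moves:
    - [0,0,0.001,0,0.05]
    - [0,0,0.002,0,0.05]
    - [0,0,0.003,0,0.05]
    - [0,0,0.003,0,0.05]

```text
time_s: 14.78
ee_pos: [0.495, -0.2768, 0.1572]
tcp_rot: [-3.141, -0.0, 1.932]
contact_force: [1.2, 1.0, -7.3]
opening: 0.0614
grip_force: 68.5
```

```bash
python3 -c "
from h import *
plan()"
```

```text
t 14.775 pos [ 0.495  -0.2768  0.1572] rpy [-179.98   -0.    110.68] F [ 1.16  1.03 -7.35] M [ 0.046 -0.121  0.066] op 0.0614 grip 68.49734252085909 j7 1.14
shift mm [0. 0. 0.] turn 0
```

Face is about 10.5 mm above the flange and sliding freely; continue down.

Emit:
step_arm:
  moves:
    - [0.0003,0.0003,0.001,0,0.05]
    - [0.0003,0.0003,0.002,0,0.05]
    - [0.0003,0.0003,0.003,0,0.05]
    - [0.0003,0.0003,0.004,0,0.05]
    - [0.0003,0.0003,0.004,0,0.05]

```text
time_s: 15.4
ee_pos: [0.4952, -0.2763, 0.1532]
tcp_rot: [-3.141, -0.0, 1.932]
contact_force: [-0.2, 0.1, -7.8]
opening: 0.0617
grip_force: 68.5
```

Emit:
step_arm:
  moves:
    - [0,0,0.001,0,0.05]
    - [0,0,0.002,0,0.05]
    - [0,0,0.003,0,0.05]
    - [0,0,0.004,0,0.05]
    - [0,0,0.004,0,0.05]

```text
time_s: 16.02
ee_pos: [0.4952, -0.2763, 0.1492]
tcp_rot: [-3.141, -0.0, 1.932]
contact_force: [-0.0, -0.4, -7.8]
opening: 0.0615
grip_force: 68.5
```

Face ≈ 2.5 mm above the flange.

Emit:
step_arm:
  moves:
    - [0,0,0.001,0,0.05]
    - [0,0,0.0015,0,0.05]
    - [0,0,0.002,0,0.05]
    - [0,0,0.002,0,0.05]

```text
time_s: 16.52
ee_pos: [0.4952, -0.2763, 0.1472]
tcp_rot: [-3.141, -0.0, 1.932]
contact_force: [0.3, -0.1, -7.7]
opening: 0.0615
grip_force: 68.5
```

Emit:
step_arm:
  moves:
    - [0,0,0.0005,0,0.05]
    - [0,0,0.001,0,0.05]
    - [0,0,0.001,0,0.05]

```text
time_s: 16.9
ee_pos: [0.4953, -0.2764, 0.1467]
tcp_rot: [3.141, 0.0, 1.932]
contact_force: [-0.0, 0.5, -3.7]
opening: 0.0618
grip_force: 68.8
```

Emit:
step_arm:
  moves:
    - [0,0,0.0005,0,0.05]
    - [0,0,0.001,0,0.05]
    - [0,0,0.001,0,0.05]

```text
time_s: 17.27
ee_pos: [0.4953, -0.2764, 0.1466]
tcp_rot: [3.141, 0.0, 1.932]
contact_force: [-4.0, 2.5, 5.4]
opening: 0.0615
grip_force: 69.8
```

```bash
python3 -c "
from h import *
plan()"
```

```text
t 17.275 pos [ 0.4953 -0.2764  0.1466] rpy [1.7994e+02 1.0000e-02 1.1068e+02] F [-4.    2.52  5.4 ] M [ 0.518  0.565 -0.036] op 0.0615 grip 69.77833273820579 j7 1.15
shift mm [0. 0. 0.] turn 0
```

Emit:
step_arm:
  moves:
    - [0,0,-0.001,0,0.05]
    - [0,0,-0.001,0,0.07]
    - [0,0,-0.001,0,0.085]
    - [0,0,-0.001,0,0.085]
    - [0,0,-0.001,0,0.085]

```text
time_s: 17.9
ee_pos: [0.4955, -0.2765, 0.1464]
tcp_rot: [3.141, 0.001, 1.932]
contact_force: [0.1, 0.1, 0.6]
opening: 0.0849
grip_force: 0.0
```

Emit:
step_arm:
  moves:
    - [0,0,-0.005,0,0.085]
    - [0,0,-0.02,0,0.085]
    - [0,0,-0.05,0,0.085]
    - [0,0,-0.09,0,0.085]
    - [0,0,-0.14,0,0.085]

```text
time_s: 18.52
ee_pos: [0.4948, -0.2761, 0.2881]
tcp_rot: [-3.141, -0.0, 1.932]
contact_force: [0.6, -0.1, -0.3]
opening: 0.0845
grip_force: 0.0
```

Run:
```python
from h import *
plan()
t=snap('top','top4'); s=snap('side','side4')
print([(n,robot.spot_point(n,'side')[:1]) for n in('disc','disc_face')], proj([.497,-.2765,.165],'side'))
def cr(i,x,y,r): return cv2.resize(i[max(y-r,0):y+r,x-r:x+r],(400,400),interpolation=2)
cv2.imwrite('pics/c4.png',np.hstack([cr(t,376,238,50),cr(s,256,255,50)])[:,:,::-1])
```

```text
t 18.525 pos [ 0.4948 -0.2761  0.2881] rpy [-1.7997e+02 -2.0000e-02  1.1067e+02] F [ 0.56 -0.1  -0.35] M [ 0.011 -0.099  0.069] op 0.0845 grip 0.0 j7 1.06
shift mm [0. 0. 0.] turn 0
[('disc', [{'xy': [258.6, 266.3], 'score': 0.65}]), ('disc_face', [{'xy': [256.1, 256.6], 'score': 0.76}])] (np.float64(256.1399342538274), np.float64(257.74437931379566))
```

View pics/c4.png

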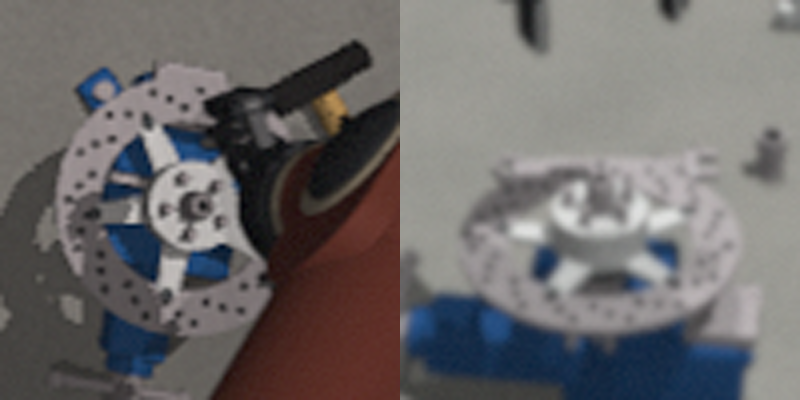

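The disc sits level, with the studs and boss through the hat face (crop ~(200,205) in the top view, (605,200) in the side view), and the gripper is clear of it. I'm handing in.

```bash
python3 -c "
from h import *
print(robot.job_done())"
```

```text
the job is handed in; nothing more can be done
None
```

The disc is home on the hub flange with all five studs through, released and level, with the gripper clear; I handed the job in at about 18.6 s, and no verdict came back.

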